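# Level the platen and hold the screen down on a label press

### The job

Get the label press ready for the pull: turn the black star knob at its front until the platen is level (bubble between the lines), then swing the sprung screen down by its aluminium front bar onto the two rubber rests. Finish while holding it fully down there, since it springs up if let go; press firmly but do not lean your weight on it, keep off the mesh, and leave the other things on the bench where they are.

Things in the scene. Friction and masses are not known exactly. Their poses are not given: they have to be found in the camera images.
- press: blue one-colour tabletop screen-printing press, base 490 x 250 mm, bolted down. Origin on the bench top; x points from the printer's side (knob) to the rear hinge, y to the printer's left, z up. In its frame, mm: knob axis x -245 y 0; screen hinge along y at x 190 z 108.5; screen when down: front bar x -140 to -105, y +-130, top z 121, resting on rubber caps at x -122, y +-112, z 96.
- platen (a joint): tilt of the platen (black-topped board 265 x 180 mm under the screen, on a pin across its middle), rad: 0 is level, negative is front (knob) end low. It always starts front-low by 0.02 to 0.042. It follows the levelling screw: 0.01273 rad of tilt per rad of knob turn, and stays where the screw leaves it.
- level_knob (a joint): angle of the levelling knob, rad: grows when turned clockwise seen from above, which raises the platen's front; 0 is where the platen is level. Range -4.6 to 1.6. Stays where it is left (friction 0.06 N m).
- knob_grip (a point): grip point of the levelling knob: black star knob 40 mm across, 28 mm high, on a vertical axis at the front of the press; the point lies on the axis, 22 mm above the knob's lower rim (8 mm below its top, 128 mm above the bench). The knob does not rise or sink as it turns. The spirit level next to it reaches up to 106 mm above the bench.
- level_vial (a point): top of the spirit level (yellow-green tube 48 mm long, running front to back on the platen's front edge, 65 mm behind the knob's axis). Its bubble runs to the high end, 0.3 mm per mrad of tilt; level is when it (9 mm long) sits between the two black lines (13 mm apart).
- screen: the screen: aluminium frame 300 x 260 mm in a hinged clamp. Origin in the middle of the frame, 180 mm from the hinge; axes as the press when down, turned about y as it rises. It starts 0.6 rad up, held there by two lift springs. Pushing down on the front bar takes about 4 N at first and 8 N (7 to 9) to keep it down; the rests yield about 0.2 mm per extra N. Let go, it springs up again.
- front_bar (a point): middle of the top face of the screen's front bar (aluminium box bar 35 mm wide, 260 mm long across the press, 25 mm high). 312.5 mm from the hinge shaft along the screen and 12.5 mm above it: 121 mm above the bench when fully down on the rests, about 295 mm when up. Axes as the screen's.
- mesh_middle (a point): middle of the screen's stretched mesh (236 x 196 mm, green stencil with a clear window) inside the aluminium frame, 11 mm below the middle of the frame bars; delicate.
- ink_tub: loose bystander: closed white ink tub with a magenta band, 112 mm across, 113 mm high, upright; origin: centre of its underside
- small_tub: loose bystander: closed white ink tub with a purple band, 88 mm across, 83 mm high, upright; origin: centre of its underside
- squeegee: loose bystander: squeegee lying flat: wooden handle 220 x 30 x 34 mm with a green blade along one side; origin: under the handle's middle, x along the handle
- tape_roll: loose bystander: roll of cream masking tape lying flat, 100 mm across, 25 mm high; origin: centre of its underside
- mug: loose bystander: yellow mug, 80 mm across, 95 mm high; origin: centre of its underside
- tub_lid: loose bystander: white tub lid with a purple smear lying flat, 112 mm across, 10 mm high; origin: centre of its underside

How it is judged:
By the outcome, as a careful person would: the job done as asked, in the order asked, and still so for the second after the job is handed in, while the arm keeps its last pose, push and grip.
It also fails if it takes over 72 s, if anything falls off the work surface, if the arm or the gripper's body presses on something with over 40 N, if the wrist force passes 120 N, or if a joint passes its speed limit or range.

### The arm

A 7-joint arm with a two-finger parallel gripper is mounted at the origin on the work surface. World frame = base frame: x ahead of the robot, y to its left, z up, the work surface at z = 0. Lengths are in m, angles in rad, forces in N, time in s.
With the tool pointing down it reaches from about 0.4 to 0.85 m from the base axis. Payload 10.4 kg.
Tool frame: the origin (TCP) lies at the very end of the fingers, on their centre line; the grasp point (between the pads) lies 19 mm behind it; z points along the fingers, y is the line along which they close (so a half turn about z gives the same grasp; the last joint's range is limited). The gripper opens to 85 mm and grips with 20 to 120 N. Pads are 22 mm wide; open, the fingers measure 114 mm over their backs; the gripper's body (76 mm by 85 mm) begins 54 mm behind the grasp point. The pads swing forward as they close: fully open they stand 13 mm farther back than shut.
Start: joints at [1.162, 0.332, -0.065, 1.46, 0.022, 1.35, -0.088], TCP at [0.235, -0.579, 0.231] pointing down, gripper open.
Joint ranges: [-2.6, 2.6], [-0.5, 2.12], [-1.47, 1.34], [0.16, 2.42], [-1.27, 4.41], [0.06, 2.06], [-2.6, 2.6]. Speed limits (rad/s): [2.22, 2.22, 2.79, 2.79, 3.14, 3.14, 3.14].

### API

Orientations are given as a unit quaternion [x, y, z, w].
In Python, from workcell import * gives the robot as it stands. The module is installed in compiled form; this text tells all that it offers.
- The arm moves only by the tool carry_out, never from a script. Its argument "motion" is a list of rows, each an object with "xyz": the shift along the tool's x, y, z in m, a list of three; "angular": the turn, a rotation vector about the tool's x, y, z in degrees, a list of three. A call has 1 to 12 rows; each row is the pose to reach, as a shift and turn from the pose commanded when the call began, along the tool's axes at that moment; what a row does not reach only later rows make up. A row lasts 1/10 s, in which the tool goes at most 50 mm and 8.59 degrees, less where a joint would pass 70% of its speed; a pose out of reach is approached as far as the arm can. A call with a gripper value outside its range is refused whole. "hand" is the opening, from 0 (shut) to 1 (fully open), set as the call begins (left out, the last holds). The fingers move at their own pace and stop on an object; "grip_force" is the grip in N (left out, the last holds). Time passes only in rows, so rows that repeat a pose let the fingers close. It gives the time, the measured TCP pose, the force, the opening and the grip force at its end, in the units of the state.
- get_obs(): the state, without advancing time (a new reading comes with each control period).
- camera(name): name is "side" or "top" or "wrist"; returns a dict with "img" (420x560x3 uint8, red, green, blue), "fx", "fy", "cx", "cy" (pixels), "k1" (the pictures are not rectified: a ray, as slopes to the right and down, at radius r is drawn at 1 + k1 r^2 times it, then the intrinsics apply), "extrinsics" (4x4, takes a point from camera to world coordinates). Camera axes: x right, y up, looking along -z (the intrinsics and any distortion apply to the point x, -y, -z); pixel columns grow to the right and rows downward; lengths in m; the calibration is good to about 2 mm. A picture is of the moment at which its call begins. There is no depth.
- hand_in(): hands the job in; it is judged then, once.
The state is a dict: "clock": time; "joint_pos": joint angles; "joint_velocities": joint speeds; "tau": joint torques, N m; "position": TCP position; "ee_rot": TCP orientation; "ft_force": force on the tool from outside, world axes, zero at the start; "torque": the same for the moment, N m; "grip_width": opening from 0.0 (shut) to 1.0 (fully open); "grasp_force": force on a finger pad.
Only numpy, scipy, OpenCV 4.12 (cv2) and the standard library are available. Lean on these libraries where they do the work, as an engineer would, in place of code of your own. Each camera call takes 0.05 s, during which the arm holds its last target. There are 200 camera calls.

## Working session

There is one attempt and no reset: what is moved stays moved. The work goes in short steps, Python scripts to look and compute and a tool call to move; the robot and the scene stay as the last step left them, time stands still between calls to the robot, and variables do not carry over. Pictures are saved under pics/ and viewed, at most 10 in all, crops included, and the job is handed in when it is done.

Besides the shell and the picture viewer there is one more tool, called after "Request:" by a JSON object that holds its "api" and its "payload", one argument or row to a line. carry_out: Moves the arm, as the interface text tells. Its arguments: {"type":"object","properties":{"motion":{"type":"array"},"hand":{"type":"number"},"grip_force":{"type":"number"}},"required":["motion"]}

```bash
mkdir -p pics
cat > h.py <<'E'
from workcell import *
import numpy as np, cv2
from scipy.spatial.transform import Rotation as R
def K(c): return np.array([[c['fx'],0,c['cx']],[0,c['fy'],c['cy']],[0,0,1.]]), np.array([c['k1'],0,0,0,0.])
def ray(c,uv):
    k,d=K(c); p=cv2.undistortPoints(np.array([[uv]],float),k,d)[0,0]
    E=np.array(c['extrinsics']); v=E[:3,:3]@np.array([p[0],-p[1],-1]); return E[:3,3],v/np.linalg.norm(v)
def plane(c,uv,z):
    o,v=ray(c,uv); return o+v*(z-o[2])/v[2]
def tri(rs):
    A=sum(np.eye(3)-np.outer(v,v) for o,v in rs); b=sum((np.eye(3)-np.outer(v,v))@o for o,v in rs)
    x=np.linalg.solve(A,b); return x,[float(np.linalg.norm(np.cross(x-o,v))) for o,v in rs]
def proj(c,P):
    k,d=K(c);E=np.linalg.inv(np.array(c['extrinsics'])); q=E[:3,:3]@np.array(P)+E[:3,3]; q=q*[1,-1,-1]
    return cv2.projectPoints(q.reshape(1,1,3),np.zeros(3),np.zeros(3),k,d)[0].ravel()
def snap(n,f):
    c=camera(n); cv2.imwrite('pics/'+f+'.png',c['img'][:,:,::-1]); np.save('pics/'+f+'.npy',c,allow_pickle=True); return c
def load(f): return np.load('pics/'+f+'.npy',allow_pickle=True).item()
E
python3 - <<'E'
from h import *
np.set_printoptions(precision=4,suppress=True)
for n in ['side','top','wrist']:
    c=snap(n,n+'0'); print(n,c['fx'],c['k1'],np.array(c['extrinsics']))
o=get_obs(); print(o)
a=cv2.imread('pics/side0.png'); b=cv2.imread('pics/top0.png')
E
```

```text
side 540.2395156126714 -0.20915442666801287 [[ 0.9972  0.0546 -0.0509  0.4479]
 [-0.0739  0.6278 -0.7749 -1.1682]
 [-0.0104  0.7765  0.6301  1.0305]
 [ 0.      0.      0.      1.    ]]
top 398.3567847115981 -0.04514840980467559 [[ 0.0081  0.9917 -0.1285  0.3743]
 [-0.9999  0.007  -0.0086 -0.0342]
 [-0.0077  0.1285  0.9917  1.2988]
 [ 0.      0.      0.      1.    ]]
wrist 320.00704983921946 0.0199947306998222 [[ 0.3772  0.8917  0.2501  0.2974]
 [-0.9261  0.3634  0.1008 -0.553 ]
 [-0.001  -0.2697  0.963   0.373 ]
 [ 0.      0.      0.      1.    ]]
{'clock': 0.15, 'joint_pos': array([ 1.1624,  0.3327, -0.0647,  1.4607,  0.0216,  1.3499, -0.0885]), 'joint_velocities': array([ 0.    , -0.0025,  0.0007, -0.0025,  0.0017,  0.0008,  0.0005]), 'tau': array([  0.0005, -62.5826,   0.049 , -39.185 ,   0.0163,   0.0074,
        -0.    ]), 'position': array([ 0.2351, -0.5788,  0.2307]), 'ee_rot': array([ 0.9815,  0.1917, -0.0001, -0.0005]), 'ft_force': array([ 0.5694, -0.6824, -0.1913]), 'torque': array([ 0.0397, -0.0223,  0.0032]), 'grasp_force': 0.0, 'grip_width': 1.0024512336650826}
```

View pics/top0.png

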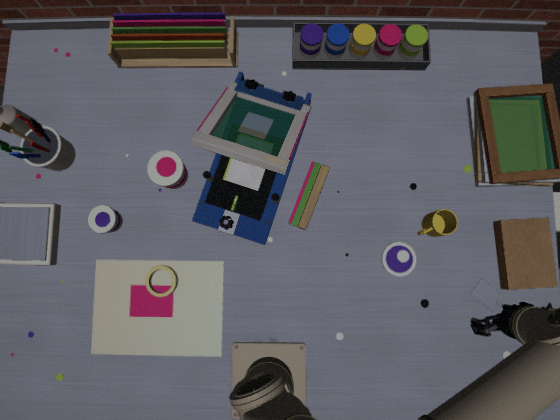

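View pics/side0.png

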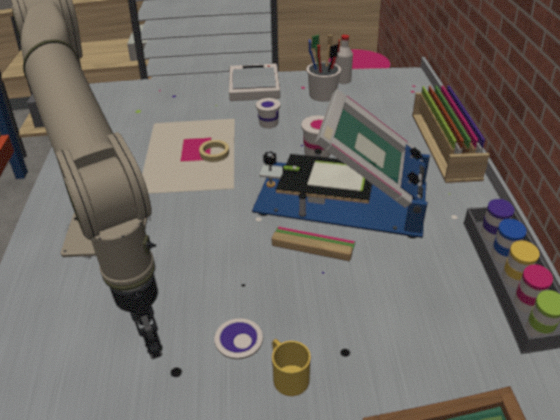

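The top view shows the black knob at about (227,222), the vial at (235,203), and the raised front bar from (195,137) to (287,168). The side view shows the knob at about (270,157). I'll zoom in on both.

Run:
```python
from h import *
t=load('top0');s=load('side0')
a=cv2.resize(t['img'][70:250,180:320],None,fx=3.3,fy=3.3,interpolation=3)
b=cv2.resize(s['img'][85:235,245:435],None,fx=1.76,fy=1.76,interpolation=3)
o=np.zeros((600,800,3),np.uint8); o[:594,:462]=a[:594,:462]; o[:264,464:464+334]=b[:264,:334]
b2=cv2.resize(s['img'][145:185,250:310],None,fx=5.5,fy=5.5,interpolation=3); o[280:500,464:794]=b2
cv2.imwrite('pics/z.png',o[:,:,::-1])
for c,uv in((t,(227,222)),(s,(270,157))): print(plane(c,uv,.136))
print(tri([ray(t,(227,222)),ray(s,(270,157))]))
print(tri([ray(t,(195,137)),ray(s,(322,151))]))
```

```text
[0.48382154 0.12394046 0.136     ]
[0.48539506 0.11405027 0.136     ]
(array([0.48513578, 0.12502307, 0.12827082]), [0.0005842725119067998, 0.0005842725119067963])
(array([0.70232383, 0.23091787, 0.08683526]), [0.05228892581183789, 0.05228892581183771])
```

View pics/z.png

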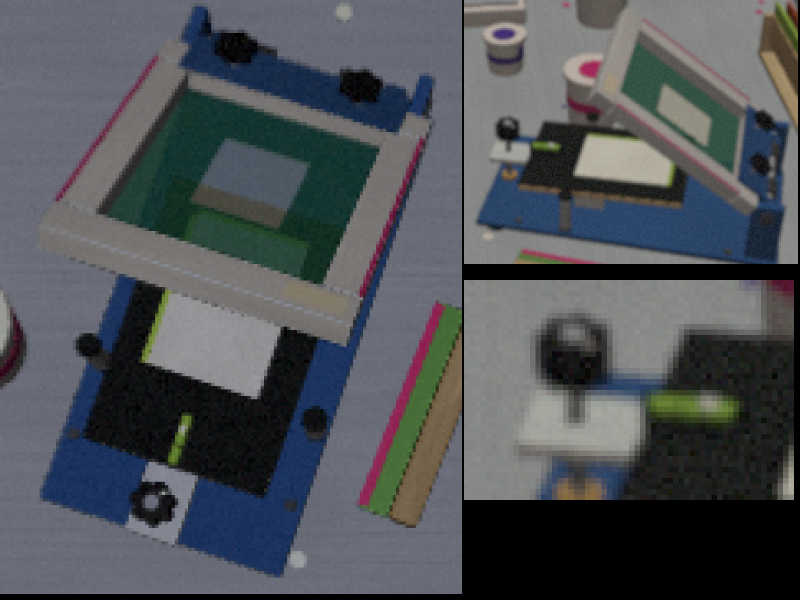

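Run:
```python
from h import *
np.set_printoptions(precision=4,suppress=True)
t=load('top0');s=load('side0')
T=lambda x,y:(x/3.3+180,y/3.3+70)
S=lambda x,y:((x-464)/1.76+245,y/1.76+85)
kn=plane(t,T(153,503),.136); print('knob',kn, tri([ray(t,T(153,503)),ray(s,(269.6,156.5))]))
for z in(.015,.03): 
  a,b=plane(t,T(41,498),z),plane(t,T(280,576),z); d=a-b; print('front edge',np.linalg.norm(d),'yaw',np.degrees(np.arctan2(-d[0],d[1])))
L=[ray(t,T(41,238)),ray(t,T(347,343))]
v=plane(t,T(180,438),.106); print('vial',v,np.linalg.norm((v-kn)[:2]),np.degrees(np.arctan2(*(v-kn)[[1,0]])))
yaw=np.arctan2(*(v-kn)[[1,0]])
a,b=plane(t,T(41,498),.02),plane(t,T(280,576),.02); d=a-b; yaw=np.arctan2(-d[0],d[1]); 
X=np.array([np.cos(yaw),np.sin(yaw),0]);Y=np.array([-X[1],X[0],0]); O=kn*[1,1,0]+.245*X
hp=O+.19*X+[0,0,.1085]
def bar(th,l=.3125,h=.0125,y=0): return hp+X*(-l*np.cos(th)+h*np.sin(th))+np.array([0,0,1])*(l*np.sin(th)+h*np.cos(th))+Y*y
print('X',X,'O',O,'bar up',bar(.6),'down',bar(0))
iT=lambda p:(np.array(p)-[180,70])*3.3
for y in(.13,-.13): print('bar ends pred zoom top',iT(proj(t,bar(.6,.33,.0125,y))),iT(proj(t,bar(.6,.295,.0125,y))))
iS=lambda p:(np.array(p)-[245,85])*1.76+[464,0]
for y in(.13,-.13): print('side zoom',iS(proj(s,bar(.6,.33,.0125,y))))
```

```text
knob [0.4826 0.1258 0.136 ] (array([0.4839, 0.1268, 0.1289]), [0.0007172658391495562, 0.0007172658391496188])
front edge 0.24782582689605342 yaw -17.494508249728565
front edge 0.24493032618061295 yaw -17.494508249728565
vial [0.5454 0.1065 0.106 ] 0.06575382219794815 -17.021396872998764
X [ 0.9537 -0.3006  0.    ] O [0.7162 0.0521 0.    ] bar up [0.6582 0.0704 0.2953] down [0.5994 0.089  0.121 ]
bar ends pred zoom top [ 37.6532 226.7023] [ 55.2121 200.9433]
bar ends pred zoom top [353.5425 325.8259] [364.2937 297.4851]
side zoom [624.382    5.6816]
side zoom [595.4943  90.0402]
```

Request:
{"api": "carry_out", "payload": {
  "motion": [
    {"xyz": [0.03,-0.034,0],"angular": [0,0,-5]},
    {"xyz": [0.06,-0.068,0],"angular": [0,0,-10]},
    {"xyz": [0.09,-0.102,0],"angular": [0,0,-15]},
    {"xyz": [0.12,-0.136,0],"angular": [0,0,-20]},
    {"xyz": [0.15,-0.17,0],"angular": [0,0,-26]},
    {"xyz": [0.18,-0.204,0],"angular": [0,0,-32]},
    {"xyz": [0.21,-0.238,0],"angular": [0,0,-38]},
    {"xyz": [0.24,-0.272,0],"angular": [0,0,-44]},
    {"xyz": [0.27,-0.306,0],"angular": [0,0,-50]},
    {"xyz": [0.3,-0.34,0],"angular": [0,0,-56]},
    {"xyz": [0.33,-0.374,0],"angular": [0,0,-62]},
    {"xyz": [0.36,-0.408,0],"angular": [0,0,-68]}
  ]
}}

```text
clock: 1.35
position: [0.4153, -0.0638, 0.2314]
ee_rot: [0.705, 0.709, -0.0, 0.0]
ft_force: [0.7, -0.8, 0.6]
grip_width: 0.999
grasp_force: 0.0
```

```bash
cat >> h.py <<'E'
def to(P,xang=None):
    o=get_obs(); r=R.from_quat(o['ee_rot']); print('pos',o['position'],'x-angle',np.degrees(np.arctan2(*r.as_matrix()[[1,0],0])),'z',r.as_matrix()[:,2],'j',o['joint_pos'],'t',o['clock'],'F',o['ft_force'],o['torque'],'w',o['grip_width'],o['grasp_force'])
    print('shift',r.inv().apply(np.array(P)-o['position']))
np.set_printoptions(precision=4,suppress=True)
E
python3 -c "
from h import *
to([.4835,.1262,.24])"
```

```text
pos [ 0.4153 -0.0638  0.2314] x-angle 90.33943644206711 z [ 0.0003 -0.0006 -1.    ] j [ 0.6938 -0.109  -0.5983  1.9323 -0.0631  1.2996  0.1212] t 1.35 F [ 0.743  -0.7657  0.6077] [-0.0379 -0.0397 -0.0025] w 0.9994370973345236 0.0
shift [ 0.1896  0.0693 -0.0087]
```

Request:
{"api": "carry_out", "payload": {
  "motion": [
    {"xyz": [0.03,0.01,-0.01],"angular": [0,0,-8]},
    {"xyz": [0.06,0.02,-0.01],"angular": [0,0,-16]},
    {"xyz": [0.09,0.03,-0.01],"angular": [0,0,-24]},
    {"xyz": [0.12,0.04,-0.01],"angular": [0,0,-32]},
    {"xyz": [0.15,0.05,-0.01],"angular": [0,0,-40]},
    {"xyz": [0.17,0.06,-0.01],"angular": [0,0,-48]},
    {"xyz": [0.19,0.069,-0.01],"angular": [0,0,-56]},
    {"xyz": [0.19,0.069,-0.01],"angular": [0,0,-64]},
    {"xyz": [0.19,0.069,-0.01],"angular": [0,0,-72]},
    {"xyz": [0.19,0.069,-0.01],"angular": [0,0,-80]},
    {"xyz": [0.19,0.069,-0.01],"angular": [0,0,-88]},
    {"xyz": [0.19,0.069,-0.01],"angular": [0,0,-96]}
  ]
}}

```text
clock: 2.55
position: [0.4837, 0.1244, 0.2411]
ee_rot: [-0.056, 0.998, -0.0, -0.0]
ft_force: [0.4, -0.1, -0.7]
grip_width: 1.0
grasp_force: 0.0
```

```bash
python3 -c "
from h import *
to([.4835,.1262,.16])
c=snap('wrist','w1'); print(proj(c,[.4835,.1262,.136]),proj(c,[.5454,.1065,.106]))"
```

```text
pos [0.4837 0.1244 0.2411] x-angle -173.5661788463093 z [-0.0003 -0.0002 -1.    ] j [ 0.4852  0.1249 -0.8801  1.7329  0.0991  1.3305  1.2683] t 2.55 F [ 0.4168 -0.1035 -0.7139] [ 0.0083 -0.007  -0.0006] w 0.9999603385210393 0.0
shift [-0.      0.0018  0.0811]
[282.512  206.1254] [254.0971 258.0469]
```

View pics/w1.png

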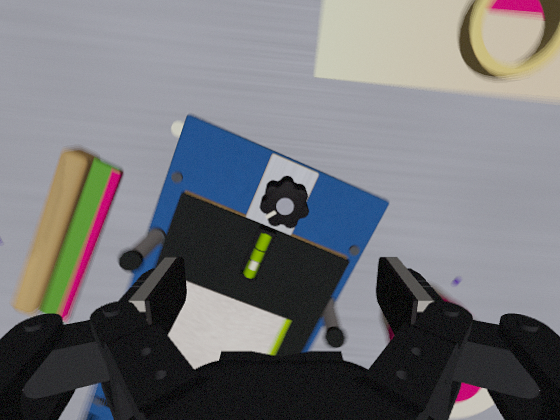

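The wrist view shows the knob's grey cap at about (285,206), and the green vial at (257,256) with its bubble at the rear end, near (252,266).

```bash
cat >> h.py <<'E'
def vial(c,roi=None):
    im=c['img']; hsv=cv2.cvtColor(np.ascontiguousarray(im),cv2.COLOR_RGB2HSV)
    m=cv2.inRange(hsv,(28,120,60),(50,255,255)); 
    if roi: z=np.zeros_like(m); u0,u1,v0,v1=roi; z[v0:v1,u0:u1]=m[v0:v1,u0:u1]; m=z
    n,l,st,ce=cv2.connectedComponentsWithStats(m); return [(st[i].tolist(),ce[i]) for i in range(1,n) if st[i][4]>8]
E
python3 - <<'E'
from h import *
c=load('w1'); p=plane(c,(285,206),.136); print(p, tri([ray(c,(285,206)),ray(load('top0'),(226.4,222.4))]))
print(vial(c,(235,285,225,285)))
X=np.array([.954,-.3,0]);k=np.array([.4835,.1262,0])
g=cv2.resize(c['img'][170:290,220:320],None,fx=5,fy=5,interpolation=3)
# profile along tube
for s in np.arange(.038,.093,.002):
    u=proj(c,k+[0.0015,0.0015,.105]+X*s); print(round(s*1e3),u.round(1),c['img'][int(round(u[1])),int(round(u[0]))])
cv2.imwrite('pics/w1z.png',g[:,:,::-1])
E
```

```text
[0.4832 0.1282 0.136 ] (array([0.4835, 0.1272, 0.1326]), [0.0012197378632527744, 0.0012197378632527987])
[([243, 233, 29, 46, 505], array([257.4733, 253.7347]))]
38 [267.1 234.9] [130 170   0]
40 [266.2 236.7] [136 173   0]
42 [265.4 238.6] [134 174   0]
44 [264.5 240.4] [133 173   0]
46 [263.7 242.2] [136 174   0]
48 [262.9 244.1] [133 172   0]
50 [262.  245.9] [134 174   0]
52 [261.2 247.7] [132 174   0]
54 [260.3 249.5] [125 163   0]
56 [259.5 251.3] [ 85 114  27]
58 [258.7 253.1] [132 171   0]
60 [257.9 254.9] [136 174   0]
62 [257.  256.7] [133 173   0]
64 [256.2 258.4] [134 175   0]
66 [255.4 260.2] [137 173  11]
68 [254.6 262. ] [198 196 190]
70 [253.8 263.8] [204 205 194]
72 [253.  265.5] [201 202 192]
74 [252.2 267.3] [202 203 192]
76 [251.4 269. ] [192 198 177]
78 [250.6 270.7] [131 172   0]
80 [249.8 272.5] [133 172   0]
82 [249.  274.2] [133 172   0]
84 [248.2 275.9] [135 176   0]
86 [247.4 277.7] [27 28 34]
88 [246.6 279.4] [20 26 23]
90 [245.8 281.1] [27 30 30]
92 [245.  282.8] [32 30 30]
```

View pics/w1z.png

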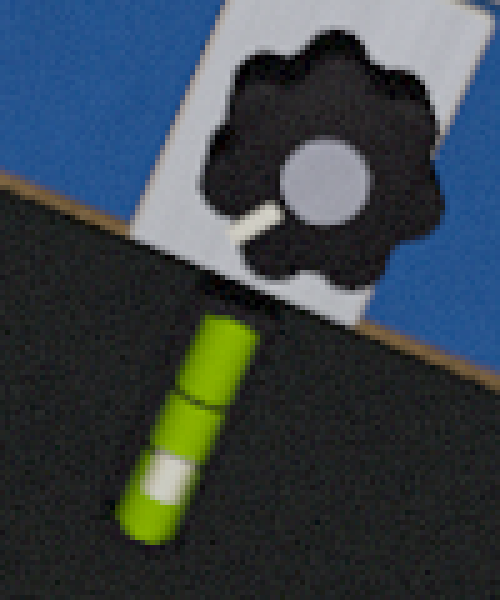

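Request:
{"api": "carry_out", "payload": {
  "motion": [
    {"xyz": [0,0.003,0.03],"angular": [0,0,0]},
    {"xyz": [0,0.003,0.06],"angular": [0,0,0]},
    {"xyz": [0,0.003,0.09],"angular": [0,0,0]},
    {"xyz": [0,0.003,0.11],"angular": [0,0,0]},
    {"xyz": [0,0.003,0.125],"angular": [0,0,0]},
    {"xyz": [0,0.003,0.133],"angular": [0,0,0]},
    {"xyz": [0,0.003,0.133],"angular": [0,0,0]}
  ],
  "hand": 1
}}

```text
clock: 3.3
position: [0.4833, 0.1274, 0.1078]
ee_rot: [-0.053, 0.999, 0.0, -0.001]
ft_force: [-0.5, 0.1, 1.0]
grip_width: 1.001
grasp_force: 0.0
```

Request:
{"api": "carry_out", "payload": {
  "motion": [
    {"xyz": [0,0,0],"angular": [0,0,0]},
    {"xyz": [0,0,0],"angular": [0,0,0]},
    {"xyz": [0,0,0],"angular": [0,0,0]},
    {"xyz": [0,0,0],"angular": [0,0,0]},
    {"xyz": [0,0,0],"angular": [0,0,0]},
    {"xyz": [0,0,0],"angular": [0,0,0]},
    {"xyz": [0,0,0],"angular": [0,0,0]},
    {"xyz": [0,0,0],"angular": [0,0,0]},
    {"xyz": [0,0,0],"angular": [0,0,0]},
    {"xyz": [0,0,0],"angular": [0,0,0]}
  ],
  "hand": 0,
  "grip_force": 30
}}

```text
clock: 4.3
position: [0.484, 0.1276, 0.1091]
ee_rot: [-0.053, 0.999, -0.0, 0.001]
ft_force: [-1.7, -1.0, 6.4]
grip_width: 0.456
grasp_force: 29.7
```

```bash
python3 -c "
from h import *
to([.4835,.1275,.108])"
```

```text
pos [0.484  0.1276 0.1091] x-angle -173.90358645078416 z [ 0.0012 -0.0002 -1.    ] j [ 0.419   0.275  -0.856   1.895   0.2362  1.0746  1.1454] t 4.3 F [-1.6871 -0.9873  6.4147] [-0.1318  0.3815  0.0058] w 0.45597720191285296 29.652568101882935
shift [ 0.0005 -0.      0.0011]
```

Request:
{"api": "carry_out", "payload": {
  "motion": [
    {"xyz": [0,0,-0.001],"angular": [0,0,6]},
    {"xyz": [0,0,-0.001],"angular": [0,0,12]},
    {"xyz": [0,0,-0.001],"angular": [0,0,18]},
    {"xyz": [0,0,-0.001],"angular": [0,0,24]},
    {"xyz": [0,0,-0.001],"angular": [0,0,30]},
    {"xyz": [0,0,-0.001],"angular": [0,0,36]},
    {"xyz": [0,0,-0.001],"angular": [0,0,42]},
    {"xyz": [0,0,-0.001],"angular": [0,0,48]},
    {"xyz": [0,0,-0.001],"angular": [0,0,54]},
    {"xyz": [0,0,-0.001],"angular": [0,0,60]},
    {"xyz": [0,0,-0.001],"angular": [0,0,66]},
    {"xyz": [0,0,-0.001],"angular": [0,0,72]}
  ]
}}

```text
clock: 5.5
position: [0.4841, 0.1278, 0.1093]
ee_rot: [0.546, 0.838, 0.001, 0.0]
ft_force: [5.3, 1.9, -7.3]
grip_width: 0.459
grasp_force: 32.4
```

```bash
python3 -c "
from h import *
to([.4835,.1275,.108])"
```

```text
pos [0.4841 0.1278 0.1093] x-angle 113.86918186669574 z [ 0.0014  0.0008 -1.    ] j [ 0.2667  0.2349 -0.6784  1.9014  0.168   1.0605 -0.064 ] t 5.5 F [ 5.2915  1.9088 -7.2893] [ 0.4337 -0.9461  0.0188] w 0.4594473341658697 32.41603910923004
shift [-0.0001 -0.0007  0.0013]
```

Request:
{"api": "carry_out", "payload": {
  "motion": [
    {"xyz": [0,0,0.0005],"angular": [0,0,6.5]},
    {"xyz": [0,0,0.0005],"angular": [0,0,13]},
    {"xyz": [0,0,0.0005],"angular": [0,0,19.5]},
    {"xyz": [0,0,0.0005],"angular": [0,0,26]},
    {"xyz": [0,0,0.0005],"angular": [0,0,32.5]},
    {"xyz": [0,0,0.0005],"angular": [0,0,39]},
    {"xyz": [0,0,0.0005],"angular": [0,0,45.5]},
    {"xyz": [0,0,0.0005],"angular": [0,0,52]},
    {"xyz": [0,0,0.0005],"angular": [0,0,58.5]},
    {"xyz": [0,0,0.0005],"angular": [0,0,65]},
    {"xyz": [0,0,0.0005],"angular": [0,0,71.5]},
    {"xyz": [0,0,0.0005],"angular": [0,0,78]}
  ]
}}

```text
clock: 6.7
position: [0.4844, 0.1277, 0.1092]
ee_rot: [0.951, 0.308, 0.001, 0.0]
ft_force: [3.6, 1.1, -1.9]
grip_width: 0.458
grasp_force: 32.9
```

Run:
```python
from h import *
to([.4835,.1275,.108])
w=snap('wrist','w2'); s=snap('side','s2'); t=snap('top','t2')
P=np.array([.5454,.1075,.106]); o=np.zeros((600,800,3),np.uint8)
for i,(c,h,f) in enumerate(((w,100,2),(s,20,10),(t,20,10))):
    u=proj(c,P).round().astype(int); print(u)
    im=cv2.copyMakeBorder(c['img'],h,h,h,h,0)[max(u[1],0):u[1]+2*h,max(u[0],0):u[0]+2*h]
    im=cv2.resize(im,None,fx=f*.72,fy=f*.72,interpolation=3); y,x=[(0,0),(0,400),(300,400)][i]
    im=im[:600-y,:400]; o[y:y+im.shape[0],x:x+im.shape[1]]=im
cv2.imwrite('pics/z2.png',o[:,:,::-1])
```

```text
pos [0.4844 0.1277 0.1092] x-angle 35.83924054817813 z [ 0.0021  0.0006 -1.    ] j [ 0.123   0.2097 -0.5167  1.908   0.119   1.0516 -1.3886] t 6.7 F [ 3.5566  1.09   -1.9108] [ 0.1184 -0.7469  0.0578] w 0.45847203478620596 32.90495753288269
shift [-0.0009 -0.0004  0.0012]
[395 184]
[291 166]
[234 203]
```

View pics/z2.png

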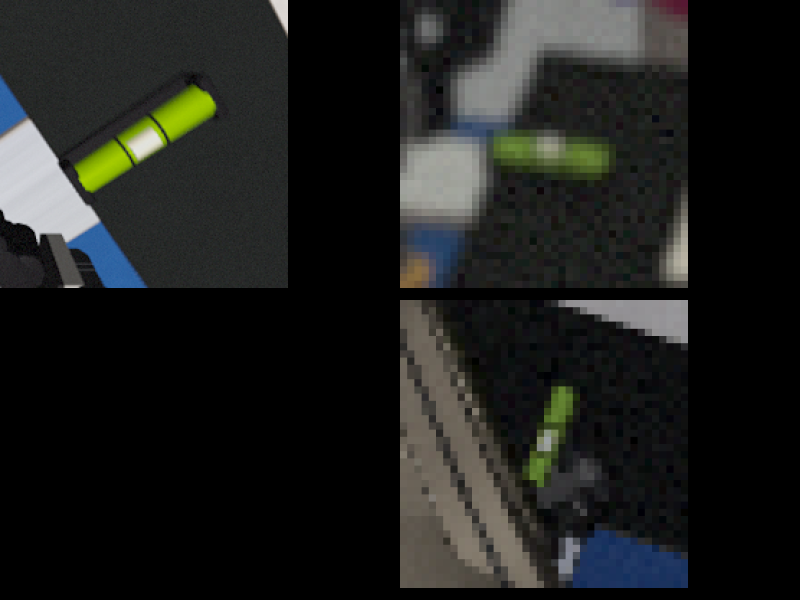

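The wrist crop shows the bubble between the lines: lines at about (124,151) and (158,130), bubble centre at about (145,141). It looks slightly to the rear, so I'll measure a profile along the tube.

Run:
```python
from h import *
c=load('w2'); f=.72*2
A=np.array([82,182])/f+[295,84]; B=np.array([212,98])/f+[295,84]
n=61; q=np.linspace(A,B,n); v=(B-A)/np.linalg.norm(B-A); nn=np.array([-v[1],v[0]])
im=c['img'].astype(np.float32); acc=0
for d in(-1.5,0,1.5):
    m=(q+nn*d).astype(np.float32); acc=acc+cv2.remap(im,m[None,:,0],m[None,:,1],1)[0]
for i,(p,a) in enumerate(zip(q,acc/3)):
    P=plane(c,p,.104); print(i,round(float((P-[.4835,.1275,.104])@[.954,-.3,0])*1e3,1),a[[1,2]].round())
```

```text
0 42.0 [196.   1.]
1 42.9 [202.   0.]
2 43.7 [202.   0.]
3 44.6 [202.   0.]
4 45.4 [201.   0.]
5 46.3 [201.   0.]
6 47.1 [201.   0.]
7 47.9 [201.   0.]
8 48.8 [201.   0.]
9 49.6 [200.   0.]
10 50.4 [200.   0.]
11 51.3 [201.   0.]
12 52.1 [201.   0.]
13 52.9 [200.   0.]
14 53.7 [201.   0.]
15 54.6 [201.   0.]
16 55.4 [200.   0.]
17 56.2 [200.   0.]
18 57.0 [199.   0.]
19 57.9 [202.   0.]
20 58.7 [162.  13.]
21 59.5 [91. 38.]
22 60.3 [203.   4.]
23 61.1 [199. 171.]
24 61.9 [225. 217.]
25 62.7 [224. 216.]
26 63.5 [225. 215.]
27 64.3 [225. 216.]
28 65.1 [224. 215.]
29 66.0 [225. 215.]
30 66.8 [224. 215.]
31 67.6 [224. 215.]
32 68.4 [224. 216.]
33 69.2 [225. 217.]
34 69.9 [222. 209.]
35 70.7 [199.  32.]
36 71.5 [183.   3.]
37 72.3 [55. 43.]
38 73.1 [183.   6.]
39 73.9 [199.   0.]
40 74.7 [198.   0.]
41 75.5 [198.   0.]
42 76.3 [199.   0.]
43 77.0 [198.   0.]
44 77.8 [199.   0.]
45 78.6 [198.   0.]
46 79.4 [199.   0.]
47 80.2 [198.   0.]
48 80.9 [198.   0.]
49 81.7 [198.   0.]
50 82.5 [198.   0.]
51 83.3 [197.   0.]
52 84.0 [197.   0.]
53 84.8 [197.   0.]
54 85.6 [196.   0.]
55 86.3 [196.   0.]
56 87.1 [196.   0.]
57 87.8 [196.   0.]
58 88.6 [196.   0.]
59 89.4 [200.   0.]
60 90.1 [84. 33.]
```

The bubble spans 60.9–70.5 mm and the lines are at 59.3 and 72.3 mm, so it is centred and the platen is level. I'll release the knob and rise.

Request:
{"api": "carry_out", "payload": {
  "motion": [
    {"xyz": [0,0,0],"angular": [0,0,0]},
    {"xyz": [0,0,0],"angular": [0,0,0]},
    {"xyz": [0,0,0],"angular": [0,0,0]},
    {"xyz": [0,0,0],"angular": [0,0,0]},
    {"xyz": [0,0,-0.01],"angular": [0,0,0]},
    {"xyz": [0,0,-0.03],"angular": [0,0,0]},
    {"xyz": [0,0,-0.07],"angular": [0,0,0]},
    {"xyz": [0,0,-0.11],"angular": [0,0,0]},
    {"xyz": [0,0,-0.15],"angular": [0,0,0]},
    {"xyz": [0,0,-0.19],"angular": [0,0,0]},
    {"xyz": [0,0,-0.23],"angular": [0,0,0]},
    {"xyz": [0,0,-0.24],"angular": [0,0,0]}
  ],
  "hand": 0.7
}}

```text
clock: 8.05
position: [0.4844, 0.1282, 0.3541]
ee_rot: [0.951, 0.31, 0.003, 0.0]
ft_force: [0.7, -0.8, -1.3]
grip_width: 0.702
grasp_force: 0.0
```

Request:
{"api": "carry_out", "payload": {
  "motion": [
    {"xyz": [0,0,0],"angular": [0,0,-8]},
    {"xyz": [0,0,0],"angular": [0,0,-16]},
    {"xyz": [0,0,0],"angular": [0,0,-24]},
    {"xyz": [0,0,0],"angular": [0,0,-32]},
    {"xyz": [0,0,0],"angular": [0,0,-40]},
    {"xyz": [0,0,0],"angular": [0,0,-48]},
    {"xyz": [0,0,0],"angular": [0,0,-56]},
    {"xyz": [0,0,0],"angular": [0,0,-64]},
    {"xyz": [0,0,0],"angular": [0,0,-72]},
    {"xyz": [0,0,0],"angular": [0,0,-80]},
    {"xyz": [0,0,0],"angular": [0,0,-88]},
    {"xyz": [0,0,0],"angular": [0,0,-96]}
  ],
  "hand": 0
}}

```text
clock: 9.25
position: [0.4832, 0.1276, 0.3489]
ee_rot: [0.403, 0.915, -0.0, -0.0]
ft_force: [-0.0, 0.8, 0.7]
grip_width: 0.0
grasp_force: 0.0
```

Run:
```python
from h import *
to([.659,.072,.335])
c=snap('wrist','w3'); print(proj(c,[.5454,.1075,.106]))
iy=proj(c,[.659,.072,.295]);print(iy)
```

```text
pos [0.4832 0.1276 0.3489] x-angle 132.46450947134178 z [-0.0003 -0.0001 -1.    ] j [ 0.1907  0.0491 -0.5569  1.557   0.0259  1.5432  0.3748] t 9.25 F [-0.0101  0.8249  0.681 ] [ 0.0245  0.032  -0.0136] w 0.00012016255042906255 0.0
shift [-0.1597  0.0922  0.0138]
[306.7729 219.7912]
[400.2893 422.2287]
```

View pics/w3.png

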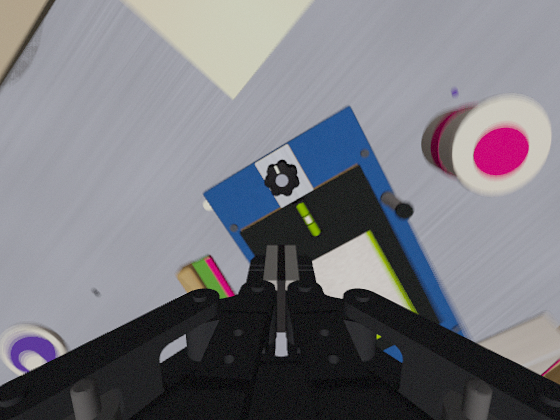

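The wrist view shows the released knob at (282,179) and the bubble still between the lines at (308,219). Next is moving above the bar.

Request:
{"api": "carry_out", "payload": {
  "motion": [
    {"xyz": [-0.025,0.014,0],"angular": [0,0,-5]},
    {"xyz": [-0.05,0.029,0],"angular": [0,0,-10]},
    {"xyz": [-0.075,0.043,0],"angular": [0,0,-15]},
    {"xyz": [-0.1,0.058,0],"angular": [0,0,-20]},
    {"xyz": [-0.125,0.072,0],"angular": [0,0,-25]},
    {"xyz": [-0.145,0.084,0],"angular": [0,0,-30]},
    {"xyz": [-0.16,0.092,0],"angular": [0,0,-30]},
    {"xyz": [-0.16,0.092,0.01],"angular": [0,0,-30]},
    {"xyz": [-0.16,0.092,0.02],"angular": [0,0,-30]}
  ]
}}

```text
clock: 10.2
position: [0.6587, 0.0709, 0.3278]
ee_rot: [0.156, 0.988, 0.0, -0.0]
ft_force: [-0.2, 0.1, -0.7]
grip_width: -0.005
grasp_force: 0.0
```

Run:
```python
from h import *
to([.659,.072,.303])
c=snap('side','s4'); d=snap('top','t4'); o=np.zeros((400,800,3),np.uint8)
o[:,:400]=cv2.resize(c['img'][60:220,270:430],(400,400),interpolation=3);o[:,400:]=cv2.resize(d['img'][70:230,180:340],(400,400),interpolation=3)
cv2.imwrite('pics/z4.png',o[:,:,::-1])
```

```text
pos [0.6587 0.0709 0.3278] x-angle 162.01563143109055 z [-0.0008  0.0005 -1.    ] j [ 0.1806  0.4426 -0.5386  1.1583  0.2209  1.5968  0.9481] t 10.2 F [-0.1946  0.0867 -0.7484] [-0.0492 -0.0059 -0.0416] w -0.004764689405464879 0.0
shift [0.     0.0011 0.0248]
```

View pics/z4.png

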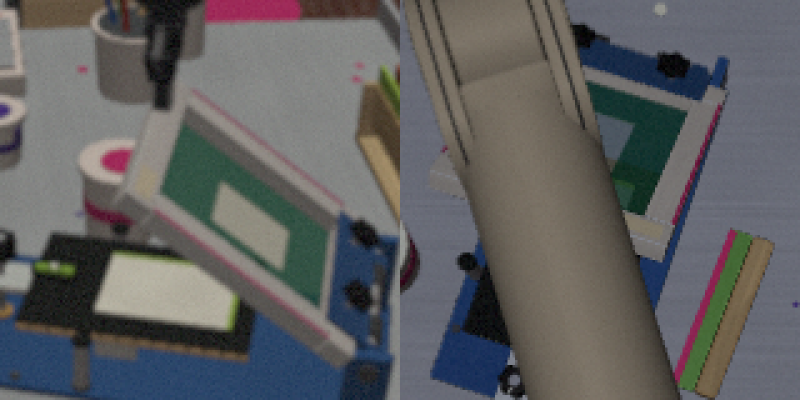

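The side crop shows the shut fingertips just above the middle of the front bar, around (163,105). I'll push the bar down along its arc.

Request:
{"api": "carry_out", "payload": {
  "motion": [
    {"xyz": [0,0.001,0.015],"angular": [0,0,0]},
    {"xyz": [0,0.001,0.025],"angular": [0,0,0]},
    {"xyz": [0.004,0.001,0.032],"angular": [0,0,0]},
    {"xyz": [0.009,0.001,0.039],"angular": [0,0,0]},
    {"xyz": [0.013,0.001,0.046],"angular": [0,0,0]},
    {"xyz": [0.017,0.001,0.053],"angular": [0,0,0]},
    {"xyz": [0.021,0.001,0.06],"angular": [0,0,0]},
    {"xyz": [0.025,0.001,0.067],"angular": [0,0,0]},
    {"xyz": [0.029,0.001,0.074],"angular": [0,0,0]},
    {"xyz": [0.032,0.001,0.082],"angular": [0,0,0]},
    {"xyz": [0.038,0.001,0.096],"angular": [0,0,0]},
    {"xyz": [0.044,0.001,0.112],"angular": [0,0,0]}
  ]
}}

```text
clock: 11.5
position: [0.617, 0.0853, 0.217]
ee_rot: [0.155, 0.988, 0.0, 0.0]
ft_force: [0.8, -0.6, 7.7]
grip_width: -0.0
grasp_force: 3.2
```

```bash
python3 -c "
from h import *
to([.600,.0905,.121])"
```

```text
pos [0.617  0.0853 0.217 ] x-angle 162.1085220124153 z [ 0.0006 -0.     -1.    ] j [ 0.215   0.3885 -0.5555  1.4643  0.2065  1.3467  0.9057] t 11.5 F [ 0.8118 -0.646   7.7189] [-0.1015  0.1169  0.0079] w -0.00029623005049280414 3.207344524562359
shift [ 0.0179 -0.0003  0.0959]
```

Request:
{"api": "carry_out", "payload": {
  "motion": [
    {"xyz": [0.003,0,0.01],"angular": [0,0,0]},
    {"xyz": [0.006,0,0.02],"angular": [0,0,0]},
    {"xyz": [0.009,0,0.031],"angular": [0,0,0]},
    {"xyz": [0.011,0,0.042],"angular": [0,0,0]},
    {"xyz": [0.013,0,0.052],"angular": [0,0,0]},
    {"xyz": [0.015,0,0.062],"angular": [0,0,0]},
    {"xyz": [0.016,0,0.07],"angular": [0,0,0]},
    {"xyz": [0.017,0,0.078],"angular": [0,0,0]},
    {"xyz": [0.017,0,0.085],"angular": [0,0,0]},
    {"xyz": [0.018,0,0.089],"angular": [0,0,0]},
    {"xyz": [0.018,0,0.092],"angular": [0,0,0]},
    {"xyz": [0.018,0,0.092],"angular": [0,0,0]}
  ]
}}

```text
clock: 12.7
position: [0.5998, 0.0909, 0.1247]
ee_rot: [0.155, 0.988, 0.0, -0.0]
ft_force: [-2.6, 0.2, 9.5]
grip_width: -0.001
grasp_force: 4.2
```

Request:
{"api": "carry_out", "payload": {
  "motion": [
    {"xyz": [0,0,0.001],"angular": [0,0,0]},
    {"xyz": [0,0,0.002],"angular": [0,0,0]},
    {"xyz": [0,0,0.003],"angular": [0,0,0]},
    {"xyz": [0,0,0.003],"angular": [0,0,0]},
    {"xyz": [0,0,0.003],"angular": [0,0,0]}
  ]
}}

```text
clock: 13.2
position: [0.5997, 0.0909, 0.1221]
ee_rot: [0.155, 0.988, -0.0, -0.0]
ft_force: [-3.1, -1.3, 8.0]
grip_width: 0.001
grasp_force: 4.3
```

Not on the rests yet; continuing in small steps.

Request:
{"api": "carry_out", "payload": {
  "motion": [
    {"xyz": [0,0,0.001],"angular": [0,0,0]},
    {"xyz": [0,0,0.002],"angular": [0,0,0]},
    {"xyz": [0,0,0.002],"angular": [0,0,0]},
    {"xyz": [0,0,0.002],"angular": [0,0,0]}
  ]
}}

```text
clock: 13.6
position: [0.5997, 0.0909, 0.1209]
ee_rot: [0.155, 0.988, -0.0, -0.0]
ft_force: [-6.9, -1.1, 15.9]
grip_width: -0.0
grasp_force: 7.7
```

Request:
{"api": "carry_out", "payload": {
  "motion": [
    {"xyz": [0,0,0.001],"angular": [0,0,0]},
    {"xyz": [0,0,0.001],"angular": [0,0,0]},
    {"xyz": [0,0,0.001],"angular": [0,0,0]}
  ]
}}

```text
clock: 13.9
position: [0.5997, 0.091, 0.1205]
ee_rot: [0.155, 0.988, -0.0, -0.0]
ft_force: [-9.4, -2.2, 21.5]
grip_width: -0.003
grasp_force: 10.8
```

Request:
{"api": "carry_out", "payload": {
  "motion": [
    {"xyz": [0.001,0,0],"angular": [0,0,0]},
    {"xyz": [0.0015,0,0],"angular": [0,0,0]},
    {"xyz": [0.0015,0,0],"angular": [0,0,0]},
    {"xyz": [0.0015,0,0],"angular": [0,0,0]}
  ]
}}

```text
clock: 14.3
position: [0.5996, 0.091, 0.1207]
ee_rot: [0.156, 0.988, 0.0, 0.001]
ft_force: [-2.3, -2.0, 17.3]
grip_width: -0.0
grasp_force: 8.8
```

Run:
```python
from h import *
to([.600,.0905,.121])
c=snap('side','s5'); d=snap('wrist','w5'); o=np.zeros((420,800,3),np.uint8)
o[:,:400]=cv2.resize(c['img'][110:236,275:395],(400,420),interpolation=3);o[:300,400:]=cv2.resize(d['img'],(400,300),interpolation=3)
cv2.imwrite('pics/z5.png',o[:,:,::-1])
```

```text
pos [0.5996 0.091  0.1207] x-angle 162.09091344310178 z [ 0.0025 -0.0003 -1.    ] j [ 0.2082  0.4291 -0.5483  1.6234  0.2406  1.1545  0.8611] t 14.3 F [-2.3374 -1.9815 17.2502] [-0.4909  0.6558  0.0323] w -0.00015005095940812168 8.822948601882672
shift [-0.0005 -0.0003 -0.0003]
```

View pics/z5.png

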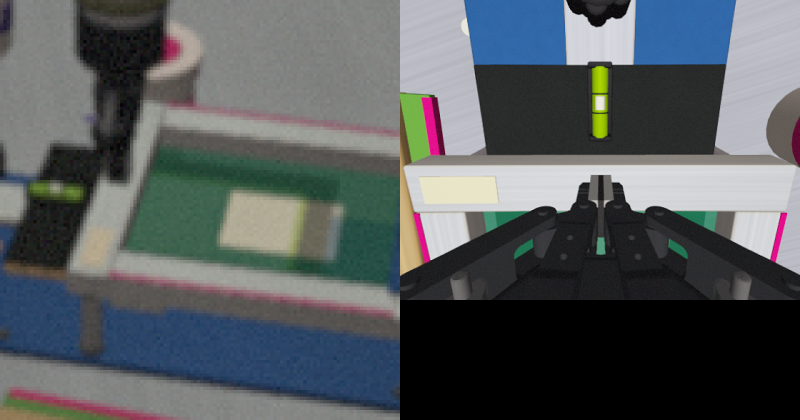

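The screen is down on the rests, with the fingertips on the middle of the bar at 17 N. The bubble is still centred, at (600,103) in the wrist crop.

```bash
python3 -c "
from workcell import *
print(hand_in())"
```

```text
the job is handed in; nothing more can be done
None
```

I levelled the platen with the star knob (bubble centred between the lines), then handed the job in with the front bar held down on its rests at about 17 N, 14 s into the 72 s limit; the hand-in call gave no verdict.

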